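# Wet the vacuum coupler and hold it snapped on a tilted jar valve

## Robot

A 6-joint arm with a two-finger parallel gripper is mounted at the origin on the work surface. World frame = base frame: x ahead of the robot, y to its left, z up, the work surface at z = 0. Lengths are in m, angles in degrees, forces in N, time in s.
With the tool pointing down it reaches from about 0.3 to 1 m from the base axis. Payload 5.1 kg.
Tool frame: the origin (TCP) lies between the finger pads; the fingertips stand r.nose_length ahead of it and the grasp point (between the pads) lies 2 mm behind it (r.nose_length is the distance from the TCP to the fingertips, in m); z points along the fingers, y is the direction in which the jaws open and shut (so a half turn about z gives the same grasp; the last joint's range is limited). The gripper opens to 95 mm and grips with 3 to 60 N. Pads are 20 mm wide; open, the fingers measure 119 mm over their backs; the gripper's body (75 mm by 180 mm) begins 59 mm behind the grasp point.
Start: joints at [58.637, 7.093, 94.555, -0, 78.352, -4.733], TCP at [0.291, 0.581, 0.232] pointing down, gripper open.
Joint ranges: [-149.61, 149.61], [-58.7, 133.49], [1.44, 155.28], [-77.14, 257.14], [18.33, 153.61], [-166.67, 166.67]. Speed limits (degrees/s): [147.25, 147.25, 180, 180, 180, 180].

## Interface

Orientations are given as [roll, pitch, yaw] about the fixed x, y, z axes, in that order (R = Rz(yaw) Ry(pitch) Rx(roll)).
In Python, from cell import r, capture, camera_params, order gives the robot as it stands.
- The arm moves only by the shell command python3 -m pendant 'ROWS' [OPENING] [FORCE]. ROWS is JSON, a list of rows, each an object of numbers: "tx", "ty", "tz": the shift along the tool's x, y, z in m; "spin": the turn about the tool's z in degrees. A call has 1 to 12 rows; each row shifts and turns the commanded pose from where the row before left it, along the tool's axes as they then stand; what a row does not reach is not made up. A row lasts 1/10 s, in which the tool goes at most 50 mm and 8.59 degrees, less where a joint would pass 70% of its speed; a pose out of reach is approached as far as the arm can. A call is refused whole if a number of a shift passes 0.05 or a number of a turn 8.59, either way. A call with a gripper value outside its range is refused whole. OPENING is the finger opening in m, from 0 to 0.0951, set as the call begins (- or left out, the last holds). The fingers move at their own pace and stop on an object; FORCE is the grip in N (left out, the last holds). Time passes only in rows, so rows that do not move let the fingers close. It gives the time, the measured TCP pose, the force and the opening at its end, in the units of the state.
- r.state(): the state, without advancing time (a new reading comes with each control period).
- capture(name): name is "scene" or "top"; returns the picture (384x512x3 uint8, red, green, blue); there is no depth.
- camera_params(name): a dict with "mtx" (3x3 intrinsics, pixels), "eye" and "rotation" of the camera in the world. Camera axes: x right, y down, z forward; pixel columns grow to the right and rows downward; lengths in m; the calibration is good to about 2 mm. A picture is of the moment at which its call begins. camera_params takes no time and is no camera call.
- order.finish_job(): hands the job in, once; it reports no verdict.
The state is a dict: "time": time; "qpos": joint angles; "joint_vel": joint speeds; "joint_torque": joint torques, N m; "eef_pos": TCP position; "eef_rot": TCP orientation; "force": force on the tool from outside, world axes, zero at the start; "ft_torque": the same for the moment, N m; "grip_width": finger opening in m.
Only numpy, scipy, OpenCV 4.12 (cv2) and the standard library are available. Lean on these libraries where they do the work, as an engineer would, in place of code of your own. Each camera call takes 0.05 s, during which the arm holds its last target. There are 200 camera calls.

## Task

Pick up the coupler (the steel bell with a square wooden handle), dip its mouth well below the rim into the enamel pot, then press it squarely onto the tilted valve nipple of the jar in the cradle until it snaps over the catches and sits fully home, rim flat on the collar. Finish while still gripping it and holding it fully home against the valve's spring: do not let go. Leave the pot standing where it is and do not disturb the other things.

Things in the scene. Friction and masses are not known exactly. Their poses are not given: they have to be found in the camera images.
- coupler_handle (a point): loose hand coupler, standing on its mouth at the start: round steel bell (50 mm wide, 35 mm high, open below), narrow neck, square wooden handle 28 x 28 mm with flats across its x and y axes, from 40 to 104 mm above the mouth; 0.2 to 0.33 kg. The point is on its axis half-way up the handle, 72 mm above the mouth; z runs from the mouth to the handle.
- coupler_mouth (a point): centre of the coupler's mouth, in the plane of its bottom rim: a 32 mm hole in an inward lip 4 mm high; above the lip the bore is 39 mm wide and ends at a flat ceiling 30 mm above the mouth. Axes as coupler_handle.
- pot_rim (a point): centre of the mouth of the loose enamel pot, at rim height: pot 110 mm wide, 62 mm high, opening 102 mm, inner floor 57 mm below the rim; a thin wire bail is folded down to one side, 64 mm out. 0.4 to 0.7 kg. z up.
- nipple_base (a point): valve nipple on the jar fixed in a wooden cradle, leaning 20 degrees towards the robot, up to 35 degrees left or right of that. The point is the centre of the upper face of the flat steel collar (60 mm wide) at its foot, 129 mm above the work surface; z points out along the nipple's axis. Stem 26 mm thick, 22 mm high, top tapered. Jar 86 mm wide; its lid is 6 mm below the collar's face.
- nipple_catches (a point): point on the nipple's axis 14 mm above the collar's face, at the middle of three round spring catches that stand out of the stem to a width of 36 mm. The coupler's lip forces them in (5 to 15 N, from about 19 mm above the collar) and they snap out above it with the mouth 5 mm from the collar. Fully home the rim lies on the collar; let go, it springs back 5 mm or more. Axes as nipple_base.
- valve_pin (a joint): how far the 10 mm thick spring pin in the nipple's top is pushed in, m: 0 at rest (its tip 38 mm above the collar's face), about 0.008 with the coupler fully home. It pushes back with 2 N at first, 8 N at 8 mm.
- jar0: bystander, to be left alone: upturned glass jar, 80 mm wide, 105 mm high; origin at the centre of its underside
- jar1: bystander, to be left alone: upturned glass jar, 86 mm wide, 120 mm high; origin at the centre of its underside
- jar2: bystander, to be left alone: upturned glass jar, 76 mm wide, 90 mm high; origin at the centre of its underside
- lid: bystander, to be left alone: plastic jar lid lying flat, 85 mm wide, 14 mm high; origin at the centre of its underside
- tamper: bystander, to be left alone: turned wooden tamper standing upright, round, solid foot 46 mm wide, 118 mm high; origin at the centre of its underside
- tong: bystander, to be left alone: aluminium jar tong lying flat, 220 mm long (along its x), about 45 mm wide, 14 mm high; origin at the centre of its underside
- shotglass: bystander, to be left alone: small open glass, 48 mm wide, 48 mm high; origin at the centre of its underside
- salt: bystander, to be left alone: ceramic salt shaker, 48 mm wide, 66 mm high; origin at the centre of its underside

How it is judged (in metres and radians):
On the way, in this order (a step that is already met when the one before it is completed fails the run):
1. the coupler's mouth is dipped into the pot, at least 10 mm below its rim, with the fingers holding the coupler (z of coupler_mouth in the frame of pot_rim below -0.01 m and horizontal distance between coupler_mouth and pot_rim below 0.035 m and height (world z) of coupler_mouth above 0.003 m and contact force between the fingers and coupler above 2 N), for 0.1 s.
2. the coupler has snapped over the catches, square on the nipple (within 8 degrees) (z of coupler_mouth in the frame of nipple_base below 0.0045 m and distance between coupler_mouth and nipple_base below 0.008 m and angle between the z axis of coupler_mouth and the z axis of nipple_base, either way round below 0.14 rad), for 0.1 s.
At the end, for the whole second after the job is handed in: Coupler on the nipple: mouth within 3 mm of the collar along the axis (8 mm in all), square within 0.10 rad, spring pin in by over 5 mm and pushing back over 3 N, coupler still, fingers gripping it (over 3 N); pot upright within 0.15 rad and within 30 mm of its start (z of coupler_mouth in the frame of nipple_base below 0.003 m and distance between coupler_mouth and nipple_base below 0.008 m and angle between the z axis of coupler_mouth and the z axis of nipple_base, either way round below 0.1 rad and value of joint valve_pin above 0.005 m and contact force between coupler and valve_pin above 3 N and contact force between the fingers and coupler above 3 N and linear speed of coupler below 0.02 m/s and angle between pot_rim's own z axis and vertical below 0.15 rad and distance of pot_rim from where it was at the start of the episode below 0.03 m); the arm keeps its last pose, push and grip.
It fails at once if the pot is tipped or pushed more than 30 mm (not (angle between pot_rim's own z axis and vertical below 0.15 rad and distance of pot_rim from where it was at the start of the episode below 0.03 m)).
It fails at once if a bystander is moved more than 30 mm (distance of any of jar0, jar1, jar2, lid, tamper, tong, shotglass, salt from where it was at the start of the episode above 0.03 m).
It also fails if it takes over 48 s, if anything falls off the work surface, if the arm or the gripper's body presses on something with over 40 N, if the wrist force passes 120 N, or if a joint passes its speed limit or range.

## Working session

There is one attempt and no reset: what is moved stays moved. The work goes in short steps, Python scripts to look and compute and a shell command to move; the robot and the scene stay as the last step left them, time stands still between calls to the robot, and variables do not carry over. Pictures are saved under pics/ and viewed, about 8 in all and at most 12, crops included, and the job is handed in when it is done.

```bash
ls; mkdir -p pics; python3 - <<'E'
from cell import r,capture,camera_params
import cv2,numpy as np
for n in("scene","top"):
    im=capture(n); cv2.imwrite(f"pics/{n}0.png",im[:,:,::-1]); 
    cv2.imwrite(f"pics/{n}0b.png",cv2.resize(im[:,:,::-1],(800,600),interpolation=cv2.INTER_CUBIC))
    p=camera_params(n); print(n,p)
print(r.state(),r.nose_length)
E
```

```text
pics
scene {'mtx': array([[349.47583964,   0.        , 259.75460588],
       [  0.        , 349.47583964, 192.21066242],
       [  0.        ,   0.        ,   1.        ]]), 'eye': array([1.09336867, 0.16111548, 0.9480339 ]), 'rotation': array([-146.59801069,   -0.22405266,  113.96445255])}
top {'mtx': array([[409.06131558,   0.        , 255.78737439],
       [  0.        , 409.06131558, 192.16029365],
       [  0.        ,   0.        ,   1.        ]]), 'eye': array([ 0.40152816, -0.05278587,  1.17171899]), 'rotation': array([-1.70889726e+02, -4.90248591e-02, -8.90152681e+01])}
{'time': 0.1, 'qpos': array([ 5.86350163e+01,  7.12974400e+00,  9.46270004e+01, -9.94885547e-04,
        7.83524370e+01, -4.73145615e+00]), 'joint_vel': array([ 0.00706448, -0.19682613, -0.10606131,  0.0005239 ,  0.09436551,
        0.0306474 ]), 'joint_torque': array([ 7.22189798e-04, -4.18880939e+01, -3.61095893e+01,  7.76774297e-02,
        4.61427891e-02, -7.39593952e-05]), 'eef_pos': array([0.29110928, 0.58054093, 0.23050245]), 'eef_rot': array([-1.79891110e+02, -8.03520509e-03,  1.53366667e+02]), 'force': array([-0.0473866 , -0.17105032,  0.3337089 ]), 'ft_torque': array([ 0.06846841, -0.02637352,  0.00622375]), 'grip_width': 0.09492521465919752} 0.017
```

View pics/scene0b.png

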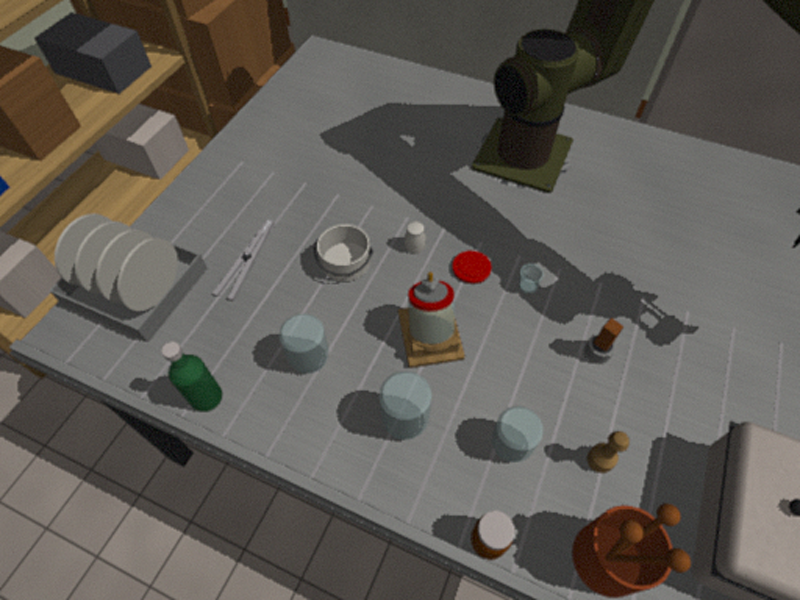

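View pics/top0b.png

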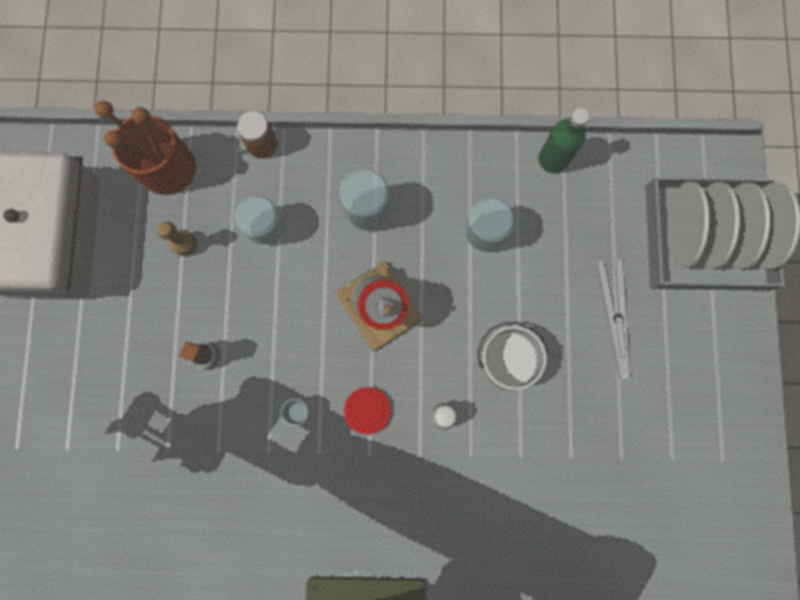

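The scene view shows the coupler at about (605,340), pot (343,250) and nipple (430,285). The top view shows the coupler at (200,353), pot (513,357) and nipple (387,307), all in 800-px scale. Next I'll take close crops and set up the calibration helpers.

```bash
cat >h.py <<'E'
import numpy as np,cv2
from scipy.spatial.transform import Rotation as Ro
from cell import r,capture,camera_params
P={n:camera_params(n) for n in("scene","top")}
for p in P.values(): p["R"]=Ro.from_euler("xyz",p["rotation"],degrees=True).as_matrix()
def proj(n,X):
    p=P[n];c=(np.atleast_2d(X)-p["eye"])@p["R"];u=c@p["mtx"].T;return u[:,:2]/u[:,2:]
def ray(n,uv):
    p=P[n];d=p["R"]@np.linalg.solve(p["mtx"],[uv[0],uv[1],1.]);return p["eye"],d/np.linalg.norm(d)
def onz(n,uv,z):
    e,d=ray(n,uv);return e+d*(z-e[2])/d[2]
def tri(a,b):  # scene px, top px -> point, miss
    e1,d1=ray("scene",a);e2,d2=ray("top",b)
    s=np.linalg.lstsq(np.c_[d1,-d2],e2-e1,rcond=None)[0];p,q=e1+s[0]*d1,e2+s[1]*d2
    return (p+q)/2,np.linalg.norm(p-q)
def tile(im,c,w,h,k):
    x,y=int(c[0]-w/2),int(c[1]-h/2);t=im[y:y+h,x:x+w,::-1]
    t=cv2.resize(t,None,fx=k,fy=k,interpolation=cv2.INTER_CUBIC)
    for i in range(0,w,10): cv2.putText(t,str(x+i),(i*k,8),0,.3,(255,255,0));cv2.line(t,(i*k,8),(i*k,14),(255,255,0))
    for j in range(10,h,10): cv2.putText(t,str(y+j),(0,j*k+3),0,.3,(255,255,0))
    return t
E
python3 - <<'E'
from h import *
print(proj("top",[[0,0,0]]),proj("scene",[[0,0,0]]))
s=capture("scene");t=capture("top")
A=np.hstack([tile(s,(387,216),40,30,10),tile(t,(128,226),40,30,10)])
B=np.hstack([tile(s,(276,192),40,30,10),tile(t,(247,196),40,30,10)])
cv2.imwrite("pics/c1.png",np.vstack([A,B]))
hsv=cv2.cvtColor(s,cv2.COLOR_RGB2HSV)
E
```

```text
[[233.08671609 409.51972651]] [[334.07765523  99.3726347 ]]
```

View pics/c1.png

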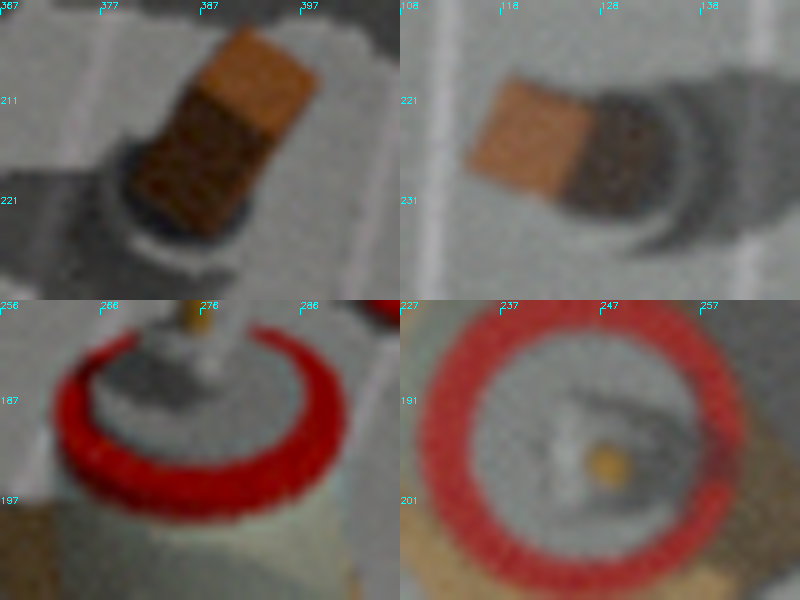

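The crops show the handle-top corners clearly in both views. The brass pin tip is at about (275,182) in scene and (247,197) in top. I'll compute positions from these, and get the pot and lid by masks.

```bash
cat >m.py <<'E'
from h import *
s=capture("scene");t=capture("top")
f=lambda L,o:[(np.array(c)/10-.5+o) for c in L]
S=f([(245,28),(318,78),(272,138),(198,88)],(367,201))
T=f([(108,75),(192,100),(155,200),(65,165)],(108,211))
for n,C in(("scene",S),("top",T)):
    Q=np.array([onz(n,c,.104)for c in C]);e=np.roll(Q,-1,0)-Q
    print(n,"ctr",Q.mean(0).round(4),"len",np.linalg.norm(e,axis=1).round(4),"ang",np.degrees(np.arctan2(e[:,1],e[:,0])).round(1)%90)
print("tri",tri(np.mean(S,0),np.mean(T,0)))
hs={n:cv2.cvtColor(cv2.resize(i,None,fx=4,fy=4,interpolation=cv2.INTER_CUBIC),cv2.COLOR_RGB2HSV) for n,i in(("scene",s),("top",t))}
def blob(n,lo,hi,box):
    x,y,w,h=[4*v for v in box];m=cv2.inRange(hs[n],lo,hi);k=np.zeros_like(m);k[y:y+h,x:x+w]=m[y:y+h,x:x+w]
    c=max(cv2.findContours(k,0,2)[0],key=cv2.contourArea);return c
def px(a): return (np.array(a)+.5)/4-.5
pin={}
for n,b in(("scene",(268,172,16,14)),("top",(240,191,14,12))):
    c=blob(n,(10,110,70),(35,255,255),b);M=cv2.moments(c);pin[n]=px((M["m10"]/M["m00"],M["m01"]/M["m00"]));print("pin",n,pin[n],px(c.reshape(-1,2)).min(0),px(c.reshape(-1,2)).max(0))
print("pin tri",tri(pin["scene"],pin["top"]))
# red lid: outer contour
for n,b in(("scene",(255,172,40,40)),("top",(225,175,42,40))):
    x,y,w,h=b
    m=cv2.bitwise_or(cv2.inRange(hs[n],(0,150,60),(8,255,255)),cv2.inRange(hs[n],(170,150,60),(180,255,255)))
    k=np.zeros_like(m);k[4*y:4*y+4*h,4*x:4*x+4*w]=m[4*y:4*y+4*h,4*x:4*x+4*w]
    cs,hi=cv2.findContours(k,cv2.RETR_CCOMP,cv2.CHAIN_APPROX_NONE)
    for c in cs:
        if len(c)>60:
            e=cv2.fitEllipse(c);u=px(e[0]);print("red",n,u,np.array(e[1])/4,e[2],"z.123",onz(n,u,.1234).round(4),"z.129",onz(n,u,.129).round(4))
A=tile(s,(276,190),40,40,10);B=tile(s,(220,160),80,60,5);C=tile(t,(328,229),80,60,5)
cv2.imwrite("pics/c2.png",np.hstack([A,np.vstack([B,C])[:400]]))
E
python3 m.py
```

```text
scene ctr [0.4822 0.3007 0.104 ] len [0.0238 0.0259 0.0237 0.0263] ang [70.1 72.7 71.2 72.8]
top ctr [0.4825 0.3009 0.104 ] len [0.0232 0.0274 0.0256 0.0255] ang [74.6 73.3 70.2 68. ]
tri (array([0.48244571, 0.30075253, 0.10427037]), np.float64(5.291343584023908e-05))
pin scene [275.21350129 176.66505168] [273.625 173.875] [276.375 179.625]
pin top [247.50127365 197.11772198] [245.875 195.625] [249.125 198.625]
pin tri (array([ 0.55101373, -0.02987222,  0.15790406]), np.float64(0.0009411511535076188))
red scene [275.51754761 188.3162384 ] [19.29275703 26.85405731] 86.9710464477539 z.123 [ 0.5647 -0.0212  0.1234] z.129 [ 0.5683 -0.02    0.129 ]
red scene [292.38479614 174.08792114] [4.63345718 7.7805047 ] 153.36737060546875 z.123 [0.498  0.0046 0.1234] z.129 [0.5021 0.0056 0.129 ]
red top [244.92436218 194.77073669] [29.05423546 29.58799744] 48.85152053833008 z.123 [ 0.5623 -0.0228  0.1234] z.129 [ 0.5614 -0.0229  0.129 ]
```

```bash
python3 - <<'E'
from h import *
t=cv2.imread("pics/top0.png")[:,:,::-1];s=cv2.imread("pics/scene0.png")[:,:,::-1]
A=np.hstack([tile(s,(276,195),40,50,10)[:,:],tile(t,(247,196),40,50,10)])
k=np.hstack([tile(s,(220,160),50,40,6),tile(t,(328,229),50,40,6)])
cv2.imwrite("pics/c3.png",A);cv2.imwrite("pics/c4.png",k)
E
```

```text
(no output)
```

View pics/c3.png

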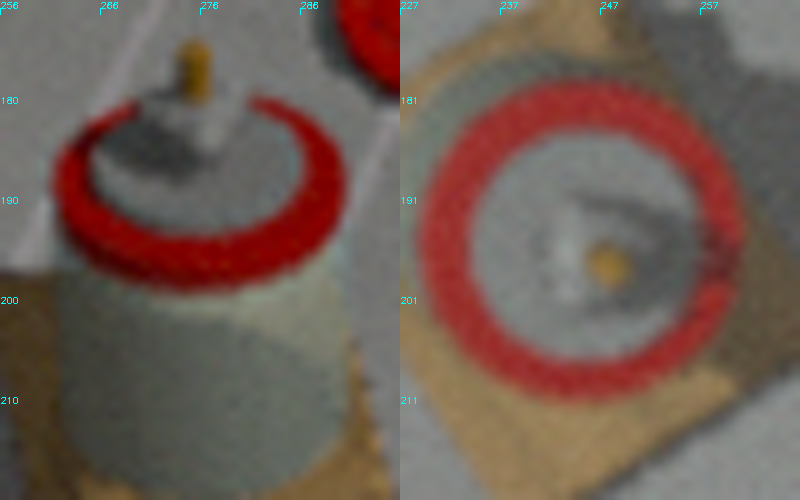

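View pics/c4.png

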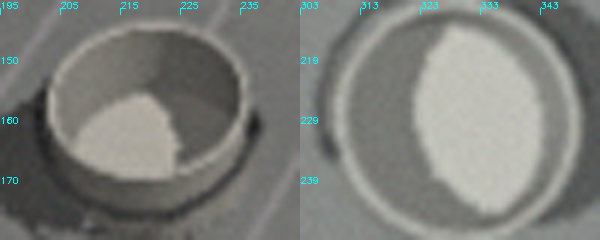

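The pin tip, lid and collar centres are mutually consistent: tip offset is 13.4 mm against 13.0 expected, at about 32° towards −y. The pot's rim centre is near (218.8,156.2) in scene and (328.8,227.7) in top. The tool can't tilt, so the coupler has to pivot in a light grip with its mouth captured on the nipple. That means the jaw axis must be perpendicular to the lean.

```bash
cat >geo.py <<'E'
from h import *
def tcp():
    st=r.state();return st,np.array(st["eef_pos"]),Ro.from_euler("xyz",st["eef_rot"],degrees=True).as_matrix()
def need(grasp_target):  # world point for grasp point -> tool shift
    st,p,R=tcp();g=p-.002*R[:,2];d=np.array(grasp_target)-g
    print("t",st["time"],"grasp",g.round(4),"jawyaw",np.degrees(np.arctan2(R[1,1],R[0,1])).round(2),"tool shift",(R.T@d).round(4),"F",np.round(st["force"],1),"w",round(st["grip_width"],4))
E
python3 - <<'E'
from geo import *
a,b=(218.8,156.2),(328.8,227.7)
print("pot",onz("scene",a,.062),onz("top",b,.062),tri(a,b))
for z in(.01,.03):
    p=onz("top",(227+14-.5,171+50-.5),z);q=onz("top",(227+40-.5,171+33.5-.5),z);e=q-p
    print("cradle edge ang",np.degrees(np.arctan2(e[1],e[0])))
tip=onz("top",(247.3,197.0),.1647);print("tip",tip,proj("scene",tip))
for a in(212,214):
    l=np.array([np.cos(np.radians(a))*np.sin(np.radians(20)),np.sin(np.radians(a))*np.sin(np.radians(20)),np.cos(np.radians(20))])
    B=tip-.038*l;print(a,"base",B,"top px",proj("top",B),"scene px",proj("scene",B), proj("scene",B-.006*l))
need([.4825,.3008,.076])
E
```

```text
pot [ 0.48417216 -0.25182037  0.062     ] [ 0.48536386 -0.25019996  0.062     ] (array([ 0.48540929, -0.25036165,  0.06396857]), np.float64(0.0010750877327282294))
cradle edge ang -56.470942704902896
cradle edge ang -56.470942704902896
tip [ 0.55044133 -0.02996438  0.1647    ] [[275.19328766 175.04449223]]
212 base [ 0.56146321 -0.02307714  0.12899168] top px [[244.98924744 194.7575882 ]] scene px [[275.43019823 186.1418492 ]] [[275.4666169 187.8477711]]
214 base [ 0.56121613 -0.02269668  0.12899168] top px [[244.83969841 194.84974441]] scene px [[275.58727603 186.12149916]] [[275.64783834 187.82421227]]
t 0.3 grasp [0.2913 0.5809 0.2332] jawyaw 63.37 tool shift [-0.2965 -0.1645  0.1573] F [-0.4 -0.2  0.5] w 0.095
```

```bash
python3 -m pendant '[{"tx":-0.0424,"ty":-0.0235},{"tx":-0.0424,"ty":-0.0235},{"tx":-0.0424,"ty":-0.0235},{"tx":-0.0424,"ty":-0.0235},{"tx":-0.0424,"ty":-0.0235},{"tx":-0.0424,"ty":-0.0235},{"tx":-0.0421,"ty":-0.0235},{"spin":-8.1},{"tz":0},{"tz":0}]' 0.07 5
python3 -c "
from geo import *
need([.4825,.3008,.076])"
```

```text
t 0.3 grasp [0.2913 0.5809 0.2332] jawyaw 63.37 tool shift [-0.2965 -0.1645  0.1573] F [-0.4 -0.2  0.5] w 0.095invalid input at $[0]: expected keys tx, ty, tz, spin
```

```bash
python3 -m pendant '[{"tx":-0.0424,"ty":-0.0235,"tz":0,"spin":0},{"tx":-0.0424,"ty":-0.0235,"tz":0,"spin":0},{"tx":-0.0424,"ty":-0.0235,"tz":0,"spin":0},{"tx":-0.0424,"ty":-0.0235,"tz":0,"spin":0},{"tx":-0.0424,"ty":-0.0235,"tz":0,"spin":0},{"tx":-0.0424,"ty":-0.0235,"tz":0,"spin":0},{"tx":-0.0421,"ty":-0.0235,"tz":0,"spin":0},{"tx":0,"ty":0,"tz":0,"spin":-8.1},{"tx":0,"ty":0,"tz":0,"spin":0},{"tx":0,"ty":0,"tz":0,"spin":0}]' 0.07 5
python3 -c "
from geo import *
need([.4825,.3008,.076])"
```

```text
time: 1.3
eef_pos: [0.4825, 0.3012, 0.2317]
eef_rot: [180.0, -0.0, 161.3]
force: [0.2, 0.3, -0.1]
grip_width: 0.0703
t 1.3 grasp [0.4825 0.3012 0.2337] jawyaw 71.32 tool shift [-1.000e-04 -5.000e-04  1.577e-01] F [ 0.2  0.3 -0.1] w 0.0703
```

Positioned above the handle. Descend (fingertips end at about 57 mm, above the bell) and close gently.

```bash
python3 -m pendant '[{"tx":0,"ty":0,"tz":0.04,"spin":0},{"tx":0,"ty":0,"tz":0.04,"spin":0},{"tx":0,"ty":0,"tz":0.04,"spin":0},{"tx":0,"ty":0,"tz":0.0377,"spin":0},{"tx":0,"ty":0,"tz":0,"spin":0},{"tx":0,"ty":0,"tz":0,"spin":0},{"tx":0,"ty":0,"tz":0,"spin":0}]'
python3 -m pendant '[{"tx":0,"ty":0,"tz":0,"spin":0},{"tx":0,"ty":0,"tz":0,"spin":0},{"tx":0,"ty":0,"tz":0,"spin":0},{"tx":0,"ty":0,"tz":0,"spin":0},{"tx":0,"ty":0,"tz":0,"spin":0},{"tx":0,"ty":0,"tz":0,"spin":0},{"tx":0,"ty":0,"tz":0,"spin":0},{"tx":0,"ty":0,"tz":0,"spin":0}]' 0.02 25
python3 -c "
from geo import *
need([.4825,.3008,.076])"
```

```text
time: 2.0
eef_pos: [0.4841, 0.3025, 0.0768]
eef_rot: [179.8, 0.2, 161.5]
force: [0.3, -0.6, 0.9]
grip_width: 0.07
time: 2.8
eef_pos: [0.4826, 0.3009, 0.0739]
eef_rot: [-180.0, -0.0, 161.5]
force: [-0.8, -1.1, 1.7]
grip_width: 0.0281
t 2.8 grasp [0.4826 0.3009 0.0759] jawyaw 71.47 tool shift [ 0.0001 -0.0002 -0.0001] F [-0.8 -1.1  1.7] w 0.0281
```

Gripped on 28.1 mm flats. Lift and turn the jaw to 123° (perpendicular to the lean).

```bash
python3 -m pendant '[{"tx":0,"ty":0,"tz":-0.04,"spin":0},{"tx":0,"ty":0,"tz":-0.04,"spin":0},{"tx":0,"ty":0,"tz":-0.04,"spin":0},{"tx":0,"ty":0,"tz":-0.04,"spin":-8.58},{"tx":0,"ty":0,"tz":-0.03,"spin":-8.58},{"tx":0,"ty":0,"tz":0,"spin":-8.58},{"tx":0,"ty":0,"tz":0,"spin":-8.58},{"tx":0,"ty":0,"tz":0,"spin":-8.58},{"tx":0,"ty":0,"tz":0,"spin":-8.58},{"tx":0,"ty":0,"tz":0,"spin":0},{"tx":0,"ty":0,"tz":0,"spin":0}]'
python3 -c "
from geo import *
need([.485,-.2505,.266])"
```

```text
time: 3.9
eef_pos: [0.4823, 0.3009, 0.263]
eef_rot: [180.0, -0.1, -147.2]
force: [0.7, 0.1, -2.4]
grip_width: 0.0279
t 3.9 grasp [0.4823 0.301  0.265 ] jawyaw 122.77 tool shift [ 0.2962 -0.4651 -0.0007] F [ 0.7  0.1 -2.4] w 0.0279
```

```bash
python3 -m pendant '[{"tx":0.02,"ty":-0.031,"tz":0,"spin":0},{"tx":0.025,"ty":-0.0392,"tz":0,"spin":0},{"tx":0.025,"ty":-0.0392,"tz":0,"spin":0},{"tx":0.025,"ty":-0.0392,"tz":0,"spin":0},{"tx":0.025,"ty":-0.0392,"tz":0,"spin":0},{"tx":0.025,"ty":-0.0392,"tz":0,"spin":0},{"tx":0.025,"ty":-0.0392,"tz":0,"spin":0},{"tx":0.025,"ty":-0.0392,"tz":0,"spin":0},{"tx":0.025,"ty":-0.0392,"tz":0,"spin":0},{"tx":0.025,"ty":-0.0392,"tz":0,"spin":0},{"tx":0.025,"ty":-0.0392,"tz":0,"spin":0},{"tx":0.025,"ty":-0.0392,"tz":0,"spin":0}]'
python3 -m pendant '[{"tx":0,"ty":0,"tz":0,"spin":0},{"tx":0,"ty":0,"tz":0,"spin":0},{"tx":0,"ty":0,"tz":0,"spin":0},{"tx":0,"ty":0,"tz":0,"spin":0}]'
python3 - <<'E'
from geo import *
need([.485,-.2505,.111])
s=capture("scene");t=capture("top")
cv2.imwrite("pics/d.png",np.hstack([tile(s,(235,145),100,150,4),tile(t,(328,225),100,150,4)]))
E
```

```text
time: 5.1
eef_pos: [0.4861, -0.2491, 0.2638]
eef_rot: [180.0, 0.0, -147.2]
force: [1.0, -0.5, -3.0]
grip_width: 0.0281
time: 5.5
eef_pos: [0.4867, -0.2459, 0.2639]
eef_rot: [180.0, 0.0, -147.0]
force: [-0.7, 0.2, -3.5]
grip_width: 0.0285
t 5.5 grasp [ 0.4867 -0.2459  0.2659] jawyaw 123.02 tool shift [ 0.0039 -0.003   0.1549] F [-0.7  0.2 -3.5] w 0.0285
```

View pics/d.png

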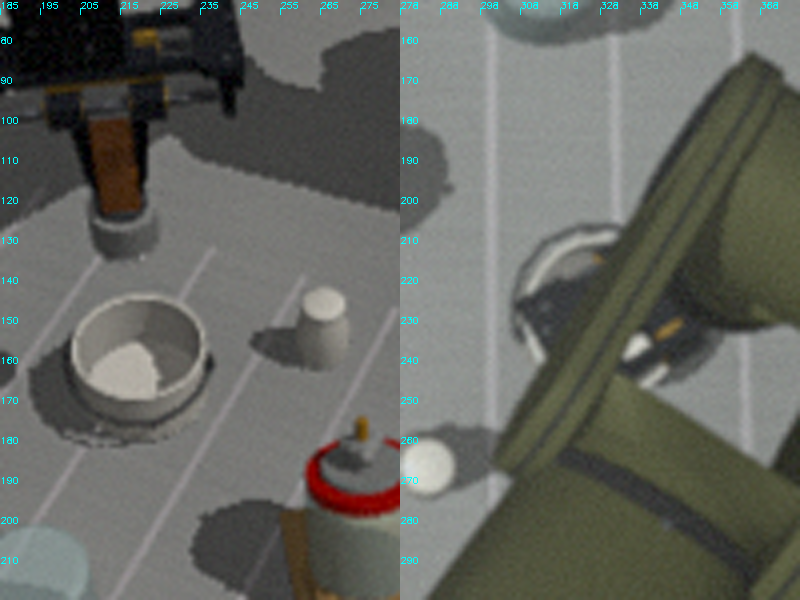

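The coupler hangs straight above the pot in the scene view, with its mouth at about (215,131). Dip 27 mm below the rim, hold, then raise.

```bash
python3 -m pendant '[{"tx":0.004,"ty":-0.003,"tz":0.035,"spin":0},{"tx":0,"ty":0,"tz":0.04,"spin":0},{"tx":0,"ty":0,"tz":0.04,"spin":0},{"tx":0,"ty":0,"tz":0.04,"spin":0},{"tx":0,"ty":0,"tz":0,"spin":0},{"tx":0,"ty":0,"tz":0,"spin":0},{"tx":0,"ty":0,"tz":0,"spin":0},{"tx":0,"ty":0,"tz":0,"spin":0},{"tx":0,"ty":0,"tz":0,"spin":0}]'
python3 -c "
from geo import *
need([.485,-.2505,.111])"
python3 -m pendant '[{"tx":0,"ty":0,"tz":-0.04,"spin":0},{"tx":0,"ty":0,"tz":-0.04,"spin":0},{"tx":0,"ty":0,"tz":-0.04,"spin":0},{"tx":0,"ty":0,"tz":-0.04,"spin":0},{"tx":0,"ty":0,"tz":-0.02,"spin":0},{"tx":0,"ty":0,"tz":0,"spin":0},{"tx":0,"ty":0,"tz":0,"spin":0}]'
python3 -c "
from geo import *
n=np.array([-.2868,-.1863,.9397]);B=np.array([.5613,-.0229,.129])
need(B+n*.024+[0,0,.076])
need(B+n*.045+[0,0,.1])"
```

```text
time: 6.5
eef_pos: [0.4861, -0.2527, 0.1114]
eef_rot: [-179.8, 0.1, -147.0]
force: [0.3, 0.0, -3.3]
grip_width: 0.0281
t 6.5 grasp [ 0.4861 -0.2527  0.1134] jawyaw 122.95 tool shift [-0.0003  0.0024  0.0023] F [ 0.3  0.  -3.3] w 0.0281
time: 7.2
eef_pos: [0.4847, -0.2519, 0.289]
eef_rot: [-180.0, 0.0, -147.1]
force: [-0.6, -0.5, -3.4]
grip_width: 0.0278
t 7.2 grasp [ 0.4847 -0.2519  0.291 ] jawyaw 122.94 tool shift [-0.1806  0.1505  0.0634] F [-0.6 -0.5 -3.4] w 0.0278
t 7.2 grasp [ 0.4847 -0.2519  0.291 ] jawyaw 122.94 tool shift [-0.1734  0.1505  0.0197] F [-0.6 -0.5 -3.4] w 0.0278
```

Dipped. Tool x now points along the lean. Move to hover above the nipple and look.

```bash
python3 -m pendant '[{"tx":-0.03,"ty":0.026,"tz":0,"spin":0},{"tx":-0.035,"ty":0.03,"tz":0,"spin":0},{"tx":-0.035,"ty":0.03,"tz":0,"spin":0},{"tx":-0.035,"ty":0.03,"tz":0,"spin":0},{"tx":-0.0384,"ty":0.0345,"tz":0,"spin":0},{"tx":0,"ty":0,"tz":0.0197,"spin":0},{"tx":0,"ty":0,"tz":0,"spin":0},{"tx":0,"ty":0,"tz":0,"spin":0},{"tx":0,"ty":0,"tz":0,"spin":0},{"tx":0,"ty":0,"tz":0,"spin":0}]'
python3 - <<'E'
from geo import *
n=np.array([-.2868,-.1863,.9397]);B=np.array([.5613,-.0229,.129])
need(B+n*.045+[0,0,.1])
need(B+n*.024+[0,0,.076])
s=capture("scene");t=capture("top")
cv2.imwrite("pics/e.png",np.hstack([tile(s,(276,160),50,75,8),tile(t,(247,190),50,75,8)]))
st,p,R=tcp();g=p-.002*R[:,2];print(proj("scene",[g-[0,0,.076],g+[0,0,.028]]))
E
```

```text
time: 8.2
eef_pos: [0.5481, -0.0339, 0.2698]
eef_rot: [-180.0, 0.0, -147.2]
force: [0.1, -0.1, -3.7]
grip_width: 0.028
t 8.2 grasp [ 0.5481 -0.0339  0.2718] jawyaw 122.85 tool shift [-0.0017  0.0021  0.0005] F [ 0.1 -0.1 -3.7] w 0.028
t 8.2 grasp [ 0.5481 -0.0339  0.2718] jawyaw 122.85 tool shift [-0.0088  0.0021  0.0442] F [ 0.1 -0.1 -3.7] w 0.028
[[274.69449573 167.13824477]
 [276.37004295 141.31030263]]
```

View pics/e.png

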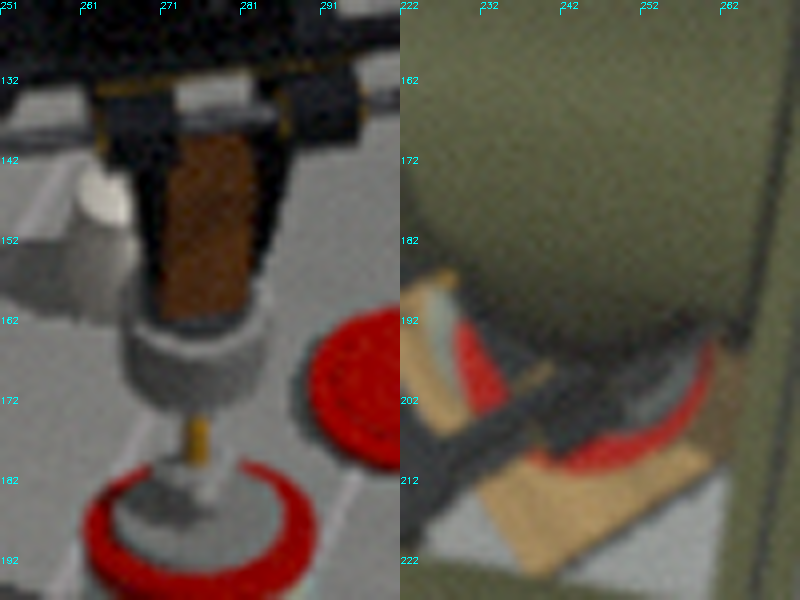

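The bell's measured centre (274.75 px) matches the forward kinematics (274.7), and it sits right above the pin. Lower it over the pin, still upright.

```bash
python3 -m pendant '[{"tx":-0.003,"ty":0.0021,"tz":0.005,"spin":0},{"tx":-0.002,"ty":0,"tz":0.012,"spin":0},{"tx":-0.002,"ty":0,"tz":0.012,"spin":0},{"tx":-0.001,"ty":0,"tz":0.012,"spin":0},{"tx":0,"ty":0,"tz":0,"spin":0},{"tx":0,"ty":0,"tz":0,"spin":0},{"tx":0,"ty":0,"tz":0,"spin":0}]'
python3 - <<'E'
from geo import *
n=np.array([-.2868,-.1863,.9397]);B=np.array([.5613,-.0229,.129])
need(B+n*.026+[0,0,.076])
need(B+n*(.020+.076))
E
```

```text
time: 9.0
eef_pos: [0.5537, -0.0269, 0.2286]
eef_rot: [-180.0, -0.0, -147.0]
force: [0.2, 0.4, -2.5]
grip_width: 0.0278
t 9.0 grasp [ 0.5537 -0.0269  0.2306] jawyaw 122.95 tool shift [ 0.0004 -0.0008  0.0012] F [ 0.2  0.4 -2.5] w 0.0278
t 9.0 grasp [ 0.5537 -0.0269  0.2306] jawyaw 122.95 tool shift [ 0.0243 -0.0008  0.0114] F [ 0.2  0.4 -2.5] w 0.0278
```

Now with a light 8 N grip, swing the handle along the lean while lowering.

```bash
python3 -m pendant '[{"tx":0,"ty":0,"tz":0.001,"spin":0},{"tx":0,"ty":0,"tz":0,"spin":0},{"tx":0.004,"ty":-0.0008,"tz":0.0015,"spin":0},{"tx":0.004,"ty":0,"tz":0.0015,"spin":0},{"tx":0.004,"ty":0,"tz":0.0015,"spin":0},{"tx":0.004,"ty":0,"tz":0.0015,"spin":0},{"tx":0.004,"ty":0,"tz":0.0015,"spin":0},{"tx":0.004,"ty":0,"tz":0.0015,"spin":0},{"tx":0.004,"ty":0,"tz":0.0014,"spin":0},{"tx":0,"ty":0,"tz":0,"spin":0},{"tx":0,"ty":0,"tz":0,"spin":0}]' - 8
python3 - <<'E'
from geo import *
n=np.array([-.2868,-.1863,.9397]);B=np.array([.5613,-.0229,.129])
need(B+n*(.020+.076))
s=capture("scene");t=capture("top")
cv2.imwrite("pics/f.png",np.hstack([tile(s,(276,170),50,75,8),tile(t,(247,190),50,75,8)]))
E
```

```text
time: 10.1
eef_pos: [0.53, -0.0429, 0.2164]
eef_rot: [180.0, -0.1, -147.1]
force: [-0.6, -0.1, 0.9]
grip_width: 0.0283
t 10.1 grasp [ 0.53   -0.0429  0.2184] jawyaw 122.94 tool shift [-0.0043 -0.0002 -0.0009] F [-0.6 -0.1  0.9] w 0.0283
```

View pics/f.png

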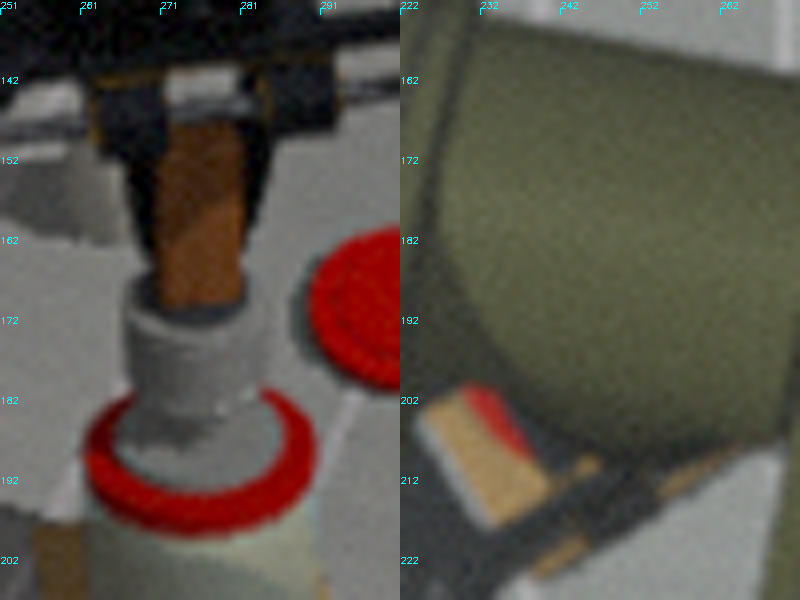

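The coupler has pivoted to lean along the nipple axis: the bell mouth sits over the nipple at about (275,183) and the handle leans away. Tighten the grip and press along the axis in stages.

```bash
python3 -m pendant '[{"tx":-0.001,"ty":0,"tz":0,"spin":0},{"tx":-0.001,"ty":0,"tz":0,"spin":0},{"tx":-0.0013,"ty":0,"tz":0.0019,"spin":0},{"tx":-0.0007,"ty":0,"tz":0.0019,"spin":0},{"tx":-0.0007,"ty":0,"tz":0.0019,"spin":0},{"tx":-0.0007,"ty":0,"tz":0.0019,"spin":0},{"tx":-0.0007,"ty":0,"tz":0.0019,"spin":0},{"tx":-0.0007,"ty":0,"tz":0.0019,"spin":0},{"tx":0,"ty":0,"tz":0,"spin":0}]' - 45
python3 -c "
from geo import *
n=np.array([-.2868,-.1863,.9397]);B=np.array([.5613,-.0229,.129])
need(B+n*.076)"
```

```text
time: 11.1
eef_pos: [0.5361, -0.0389, 0.2043]
eef_rot: [180.0, -0.0, -147.1]
force: [3.2, -0.7, -4.3]
grip_width: 0.0275
t 11.1 grasp [ 0.5361 -0.0389  0.2063] jawyaw 122.95 tool shift [-0.0038 -0.0003  0.0059] F [ 3.2 -0.7 -4.3] w 0.0275
```

```bash
python3 -m pendant '[{"tx":-0.001,"ty":0,"tz":0.0015,"spin":0},{"tx":-0.001,"ty":0,"tz":0.0015,"spin":0},{"tx":-0.001,"ty":0,"tz":0.0015,"spin":0},{"tx":-0.0005,"ty":0,"tz":0.0014,"spin":0},{"tx":0,"ty":0,"tz":0,"spin":0}]'
python3 - <<'E'
from geo import *
n=np.array([-.2868,-.1863,.9397]);B=np.array([.5613,-.0229,.129])
need(B+n*.076)
s=capture("scene")
cv2.imwrite("pics/g.png",tile(s,(276,170),60,60,10))
E
```

```text
time: 11.6
eef_pos: [0.5386, -0.0373, 0.1996]
eef_rot: [180.0, -0.1, -147.0]
force: [-5.2, -2.3, 1.6]
grip_width: 0.0279
t 11.6 grasp [ 0.5386 -0.0373  0.2016] jawyaw 122.96 tool shift [-0.0009 -0.0003  0.0012] F [-5.2 -2.3  1.6] w 0.0279
```

View pics/g.png

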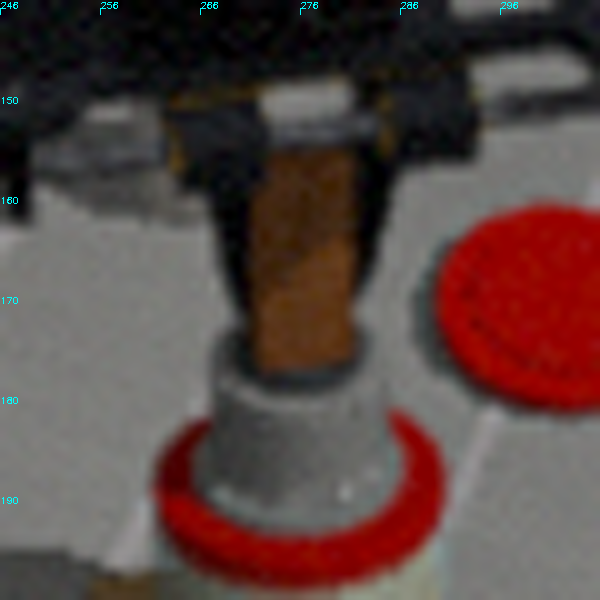

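The bell nearly covers the collar: its lower edge is at about row 190 and the collar's front edge at about row 193. Press on in small steps, watching axial force.

```bash
cat >f.py <<'E'
from geo import *
n=np.array([-.2868,-.1863,.9397]);B=np.array([.5613,-.0229,.129])
need(B+n*.076)
st,p,R=tcp();F=np.array(st["force"])+[0,0,3.2];g=p-.002*R[:,2]
print("axial N",(F@n).round(1),"l",(F[:2]@[-.839,-.545]).round(1),"perp",(F[:2]@[.545,-.839]).round(1),"grasp along n",((g-B)@n).round(4),"off-axis",((g-B)-n*((g-B)@n)).round(4),"M",np.round(st["ft_torque"],2))
E
python3 -m pendant '[{"tx":-0.0002,"ty":0,"tz":0.001,"spin":0},{"tx":-0.0003,"ty":0,"tz":0.001,"spin":0},{"tx":0,"ty":0,"tz":0,"spin":0},{"tx":0,"ty":0,"tz":0,"spin":0}]' - 50
python3 f.py
```

```text
time: 12.05
eef_pos: [0.5389, -0.0372, 0.1992]
eef_rot: [180.0, -0.1, -147.0]
force: [-9.3, -3.1, 7.7]
grip_width: 0.0274
t 12.05 grasp [ 0.5389 -0.0372  0.2012] jawyaw 122.97 tool shift [-0.0006 -0.0003  0.0008] F [-9.3 -3.1  7.7] w 0.0274
axial N 13.5 l 9.5 perp -2.5 grasp along n 0.077 off-axis [-0.0004  0.0001 -0.0001] M [-0.46  1.75  0.09]
```

```bash
python3 -m pendant '[{"tx":0.0003,"ty":0,"tz":0.001,"spin":0},{"tx":0.0002,"ty":0,"tz":0.001,"spin":0},{"tx":0,"ty":0,"tz":0.001,"spin":0},{"tx":0,"ty":0,"tz":0,"spin":0},{"tx":0,"ty":0,"tz":0,"spin":0}]' - 60
python3 f.py
```

```text
time: 12.55
eef_pos: [0.5388, -0.0373, 0.1991]
eef_rot: [-180.0, -0.1, -147.0]
force: [-14.1, -2.2, 17.4]
grip_width: 0.0278
t 12.55 grasp [ 0.5388 -0.0373  0.2011] jawyaw 122.98 tool shift [-0.0007 -0.0002  0.0006] F [-14.1  -2.2  17.4] w 0.0278
axial N 23.8 l 13.0 perp -5.8 grasp along n 0.0768 off-axis [-0.0004 -0.0001 -0.0001] M [0.04 2.58 0.23]
```

Axial force is 24 N with no further travel, and the grasp is 76.8 mm above the collar, which is consistent with home. I'll verify in an image against the projected rim for s = 0 and 5 mm, in case the coupler slipped in the grip.

```bash
python3 - <<'E'
from geo import *
n=np.array([-.2868,-.1863,.9397]);n/=np.linalg.norm(n);B=np.array([.5613,-.0229,.129])
jy=np.array([-.5446,.8387,0]);jx=np.cross(jy,n)
a=np.radians(np.arange(0,360,10));
circ=lambda rad,z:B+n*z+rad*(np.cos(a)[:,None]*jx+np.sin(a)[:,None]*jy)
im=capture("scene");k=12;x0,y0=252,150
t=cv2.resize(im[y0:y0+50,x0:x0+50,::-1],None,fx=k,fy=k,interpolation=cv2.INTER_CUBIC);o=t.copy()
q=lambda X:((proj("scene",X)-[x0,y0]+.5)*k).astype(int)
for s,col in((0,(0,255,0)),(.005,(255,0,255))):
    for pt in q(circ(.025,s)):cv2.circle(t,tuple(map(int,pt)),1,col,-1)
    for pt in q(circ(.025,s+.035)):cv2.circle(t,tuple(map(int,pt)),1,col,-1)
    H=[B+n*(s+.04)+.014*(i*jx+j*jy) for i,j in((-1,-1),(-1,1),(1,-1),(1,1))]
    for pt in q(np.array(H)):cv2.circle(t,tuple(map(int,pt)),3,col,-1)
for pt in q(circ(.030,0)):cv2.circle(t,tuple(map(int,pt)),1,(255,255,0),-1)
cv2.imwrite("pics/h.png",np.hstack([cv2.resize(o,(400,400)),cv2.resize(t,(400,400))]))
E
```

```text
(no output)
```

View pics/h.png

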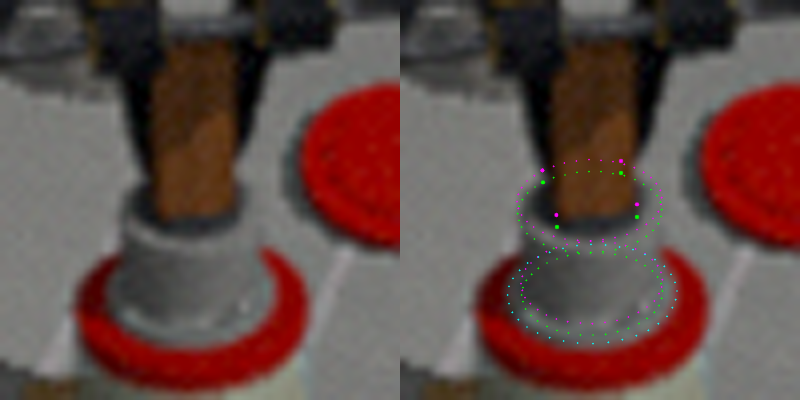

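The handle-bottom corners fall between the s=0 (green) and s=5 mm (magenta) marks, so I'm not certain it is home or square. I'll measure the handle's image direction numerically.

```bash
cat >k.py <<'E'
from geo import *
im=np.mean([capture("scene").astype(float) for _ in range(4)],0).astype(np.uint8)
big=cv2.resize(im,None,fx=4,fy=4,interpolation=cv2.INTER_CUBIC)
hsv=cv2.cvtColor(big,cv2.COLOR_RGB2HSV)
m=cv2.inRange(hsv,(3,120,40),(18,255,255));m[:,:4*262]=0;m[:,4*290:]=0;m[:4*148]=0;m[4*183:]=0
c=max(cv2.findContours(m,0,2)[0],key=cv2.contourArea);x,y,w,h=cv2.boundingRect(c)
px=lambda v:(v+.5)/4-.5
rows=range(y+12,y+h-20,4);L=[];Rr=[]
for v in rows:
    q=np.where(m[v])[0];L.append(px(q.min()));Rr.append(px(q.max()))
v=np.array([px(a) for a in rows]);
fl=np.polyfit(v,L,1);fr=np.polyfit(v,Rr,1);print("obs rows",v[0],v[-1],"slopes L,R",fl[0].round(3),fr[0].round(3),"at v=165",np.polyval(fl,165).round(2),np.polyval(fr,165).round(2),"bottom row",px(y+h-1))
for name in("left","right"):pass
st,p,R=tcp();g=p-.002*R[:,2];lh=np.array([-.839,-.545,0])
for ang in(0,5,10,15,20):
    a=np.radians(ang);n=np.sin(a)*lh+np.cos(a)*np.array([0,0,1]);jy=np.array([-.5446,.8387,0]);jx=np.cross(jy,n)
    out=[]
    for j in(-1,1):  # front face edges (face towards -l = +x side)
        f=max((-1,1),key=lambda i:(i*jx)@-lh)
        e=proj("scene",[g+n*(z-.076)+.014*(f*jx+j*jy) for z in(.042,.075)]);out.append(e)
    out.sort(key=lambda e:e[0,0])
    s=[(e[1,0]-e[0,0])/(e[1,1]-e[0,1]) for e in out]
    at=[e[0,0]+s_*(165-e[0,1]) for e,s_ in zip(out,s)]
    mo=proj("scene",[g-.076*n])[0]
    print(ang,"slopes",np.round(s,3),"at165",np.round(at,2),"bottom rows",[e[0,1].round(1) for e in out],"mouth px",mo.round(1),"mouth",(g-.076*n).round(4))
E
python3 k.py
```

```text
obs rows 157.625 171.625 slopes L,R -0.053 -0.012 at v=165 270.96 280.75 bottom row 177.125
0 slopes [-0.049 -0.089] at165 [270.83 281.07] bottom rows [np.float64(175.2), np.float64(174.0)] mouth px [273.8 179.4] mouth [ 0.5389 -0.0373  0.1251]
5 slopes [-0.022 -0.056] at165 [270.76 281.03] bottom rows [np.float64(175.8), np.float64(174.5)] mouth px [274.2 181.2] mouth [ 0.5444 -0.0337  0.1254]
10 slopes [ 0.001 -0.028] at165 [270.71 281.  ] bottom rows [np.float64(176.3), np.float64(175.0)] mouth px [274.7 182.8] mouth [ 0.5499 -0.0301  0.1262]
15 slopes [ 0.02  -0.004] at165 [270.67 280.98] bottom rows [np.float64(176.6), np.float64(175.4)] mouth px [275.1 184.4] mouth [ 0.5554 -0.0266  0.1277]
20 slopes [0.037 0.016] at165 [270.64 280.98] bottom rows [np.float64(176.9), np.float64(175.6)] mouth px [275.5 185.8] mouth [ 0.5607 -0.0231  0.1297]
```

That slope estimate isn't reliable, because the fingers occlude the handle edges. The force history does fit a snap: slight pull-in at 6 mm, then stiff at about 1 mm. To let the rim square up, I'll ease the grip while pressed and unload the side forces, then regrip and press.

```bash
python3 -m pendant '[{"tx":0.0006,"ty":0.0007,"tz":0,"spin":0},{"tx":0.0006,"ty":0.0008,"tz":0,"spin":0},{"tx":0,"ty":0,"tz":0,"spin":0},{"tx":0,"ty":0,"tz":0,"spin":0}]' - 22
python3 f.py
python3 -m pendant '[{"tx":0,"ty":0,"tz":0,"spin":0},{"tx":0,"ty":0,"tz":0,"spin":0},{"tx":0,"ty":0,"tz":0.001,"spin":0},{"tx":0,"ty":0,"tz":0.001,"spin":0},{"tx":0,"ty":0,"tz":0,"spin":0},{"tx":0,"ty":0,"tz":0,"spin":0}]' - 60
python3 f.py
```

```text
time: 13.2
eef_pos: [0.5385, -0.0372, 0.1989]
eef_rot: [-179.8, 0.1, -147.0]
force: [-8.0, -3.5, 13.6]
grip_width: 0.0279
t 13.2 grasp [ 0.5385 -0.0372  0.2009] jawyaw 122.96 tool shift [-0.0009 -0.0005  0.0005] F [-8.  -3.5 13.6] w 0.0279
axial N 18.8 l 8.7 perp -1.4 grasp along n 0.0768 off-axis [-0.0008  0.     -0.0002] M [-0.34  1.42  0.09]
time: 13.8
eef_pos: [0.5386, -0.0372, 0.1989]
eef_rot: [-179.8, 0.1, -147.0]
force: [-11.9, -3.3, 21.5]
grip_width: 0.0275
t 13.8 grasp [ 0.5386 -0.0372  0.2009] jawyaw 122.97 tool shift [-0.0009 -0.0004  0.0005] F [-11.9  -3.3  21.5] w 0.0275
axial N 27.2 l 11.8 perp -3.7 grasp along n 0.0767 off-axis [-0.0007  0.     -0.0002] M [-0.19  2.16  0.21]
```

```bash
python3 k.py | sed -n '1p;6p'; python3 f.py; python3 - <<'E'
from cell import order
print(order.finish_job())
E
```

```text
obs rows 157.625 171.625 slopes L,R -0.064 -0.004 at v=165 271.0 280.89 bottom row 176.875
20 slopes [0.037 0.016] at165 [270.72 281.05] bottom rows [np.float64(176.9), np.float64(175.6)] mouth px [275.6 185.8] mouth [ 0.5604 -0.023   0.1295]
t 14.0 grasp [ 0.5386 -0.0372  0.2009] jawyaw 122.97 tool shift [-0.0009 -0.0004  0.0005] F [-12.8  -2.6  20.5] w 0.0277
axial N 26.5 l 12.2 perp -4.8 grasp along n 0.0767 off-axis [-0.0007 -0.     -0.0002] M [-0.15  2.15  0.18]
the job is handed in; nothing more can be done
None
```

I picked up the coupler, dipped it in the pot, pressed it onto the valve nipple, and handed the job in at 14 s still gripping at 60 N and pressing. The last checks point to it being fully home, but I never saw the snap or the pin directly. No verdict was given.

**What I did:** I dipped the mouth about 25 mm below the pot rim. The tool can't tilt, so I let the coupler pivot in a light 8 N grip with its mouth caught on the nipple. I then pressed it down along the nipple's axis.

**Checks that agree:**
- **Position:** the grasp point was 76.7 mm up the nipple axis and 0.7 mm off it. The coupler was gripped 76 mm above its mouth, so the mouth should be about 1 mm from the collar.
- **Force:** the axial push was 26.5 N, and pressing harder moved it no further.
- **Slip:** the handle's lower edge was at image row 176.9, exactly where it would be with no slip in the grip.

**Checks that disagreed or are missing:**
- **Tilt:** the slope of the handle edges suggested less tilt than 20°. I discounted this because the fingers hide those edges.
- **Overlay:** one image overlay put the mouth 2–4 mm off the collar, at the limit of pixel resolution. I then eased the grip to let the rim seat, regripped and pressed again, but did not repeat the overlay.
- **Snap:** I infer it only from the force dropping to about zero near 6 mm and then stiffening.
- **Pot and bystanders:** I took no final picture of them. I felt no contact force during the dip.

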